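# Set out four round bars in their V-blocks for cross-drilling

### The job

The four aluminium round bars have come off the band saw and lie in mixed order in the wooden stock rack. Move them over to the steel V-blocks on the drilling plate, each into the pair cut for its diameter (thinnest bar in the smallest V, and so on up to the thickest in the largest), set down gently, not dropped, so that each lies fully down in both Vs with about equal overhang at its two ends. Leave the punch and the wrench in the lane between the racks where they lie.

Things in the scene. Friction and masses are not known exactly. Their poses are not given: they have to be found in the camera images.
- bar_16_mid (a point): Aluminium round bar, thinnest and shortest of four: diameter 16, length 120 mm. Point: its centre; its x axis runs along it, and it may be rolled about x. Starts level across the wooden rack's two V-notched rails (18 thick, 60 high, 42 mm either side of the rack's middle line; open between; bar up to 8 mm off centre), its axis 51 mm above the bench, neighbours 66 mm apart.
- bar_22_mid (a point): Aluminium round bar, second thinnest of four: diameter 22, length 130 mm. Point: its centre; its x axis runs along it, and it may be rolled about x. Starts level across the wooden rack's two V-notched rails (18 thick, 60 high, 42 mm either side of the rack's middle line; open between; bar up to 8 mm off centre), its axis 56 mm above the bench, neighbours 66 mm apart.
- bar_28_mid (a point): Aluminium round bar, second thickest of four: diameter 28, length 140 mm. Point: its centre; its x axis runs along it, and it may be rolled about x. Starts level across the wooden rack's two V-notched rails (18 thick, 60 high, 42 mm either side of the rack's middle line; open between; bar up to 8 mm off centre), its axis 60 mm above the bench, neighbours 66 mm apart.
- bar_34_mid (a point): Aluminium round bar, thickest and longest of four: diameter 34, length 150 mm. Point: its centre; its x axis runs along it, and it may be rolled about x. Starts level across the wooden rack's two V-notched rails (18 thick, 60 high, 42 mm either side of the rack's middle line; open between; bar up to 8 mm off centre), its axis 64 mm above the bench, neighbours 66 mm apart.
- seat_16 (a point): Fixed pair of steel V-blocks for the 16 mm bar: 90 deg V, mouth 20, block width 34, top 58 mm above the bench; pairs stand 66 mm apart on a plate. Blocks 18 thick, 38 mm either side of the middle; in the gap only their common foot, top 20 mm above the bench. Point: where the 16 mm bar's centre comes when seated and central (59 mm up). x: along the groove, level; z up.
- seat_22 (a point): Fixed pair of steel V-blocks for the 22 mm bar: 90 deg V, mouth 26, block width 43, top 58 mm above the bench; pairs stand 66 mm apart on a plate. Blocks 18 thick, 38 mm either side of the middle; in the gap only their common foot, top 20 mm above the bench. Point: where the 22 mm bar's centre comes when seated and central (61 mm up). x: along the groove, level; z up.
- seat_28 (a point): Fixed pair of steel V-blocks for the 28 mm bar: 90 deg V, mouth 33, block width 53.5, top 58 mm above the bench; pairs stand 66 mm apart on a plate. Blocks 18 thick, 38 mm either side of the middle; in the gap only their common foot, top 20 mm above the bench. Point: where the 28 mm bar's centre comes when seated and central (61 mm up). x: along the groove, level; z up.
- seat_34 (a point): Fixed pair of steel V-blocks for the 34 mm bar: 90 deg V, mouth 40, block width 64, top 58 mm above the bench; pairs stand 66 mm apart on a plate. Blocks 18 thick, 38 mm either side of the middle; in the gap only their common foot, top 20 mm above the bench. Point: where the 34 mm bar's centre comes when seated and central (62 mm up). x: along the groove, level; z up.
- punch: Bystander: steel centre punch, 115 mm long, 12 mm thick, lying on the bench in the lane between the stock rack and the drilling plate. Origin under its middle, on the bench; x along it.
- wrench: Bystander: small steel wrench, 140 mm long and flat, lying on the bench in the same lane, nearer the robot. Origin on the bench under its middle; x along it.
Things that resemble listed ones, but are neither listed nor needed, are in the scene too. What is shaped like the part that bears bar_22_mid but yellow is not meant.

How it is judged:
At the end, for the whole second after the job is handed in: Each of the four bars lies at rest and released in its own V-block pair: centre within 12 mm (horizontally) of the seat point and within 5 mm across the groove, height within 4 mm of fully seated, along the groove within 0.08 rad (horizontal distance between bar_16_mid and seat_16 below 0.012 m and y of bar_16_mid in the frame of seat_16 between -0.005 and 0.005 m and z of bar_16_mid in the frame of seat_16 between -0.004 and 0.004 m and angle between the x axis of bar_16_mid and the x axis of seat_16, either way round below 0.08 rad and linear speed of each of bar_16, bar_22, bar_28, bar_34 below 0.02 m/s and angular speed of each of bar_16, bar_22, bar_28, bar_34 below 0.3 rad/s and horizontal distance between bar_22_mid and seat_22 below 0.012 m and y of bar_22_mid in the frame of seat_22 between -0.005 and 0.005 m and z of bar_22_mid in the frame of seat_22 between -0.004 and 0.004 m and angle between the x axis of bar_22_mid and the x axis of seat_22, either way round below 0.08 rad and horizontal distance between bar_28_mid and seat_28 below 0.012 m and y of bar_28_mid in the frame of seat_28 between -0.005 and 0.005 m and z of bar_28_mid in the frame of seat_28 between -0.004 and 0.004 m and angle between the x axis of bar_28_mid and the x axis of seat_28, either way round below 0.08 rad and horizontal distance between bar_34_mid and seat_34 below 0.012 m and y of bar_34_mid in the frame of seat_34 between -0.005 and 0.005 m and z of bar_34_mid in the frame of seat_34 between -0.004 and 0.004 m and angle between the x axis of bar_34_mid and the x axis of seat_34, either way round below 0.08 rad); the robot touches nothing.
It fails at once if a bar is dropped or slammed into its V-blocks (faster than 0.5 m/s in the last 30 mm, a free fall of about 13 mm) ((horizontal distance between bar_16_mid and seat_16 below 0.03 m and z of bar_16_mid in the frame of seat_16 below 0.03 m and linear speed of bar_16 above 0.5 m/s) or (horizontal distance between bar_22_mid and seat_22 below 0.03 m and z of bar_22_mid in the frame of seat_22 below 0.03 m and linear speed of bar_22 above 0.5 m/s) or (horizontal distance between bar_28_mid and seat_28 below 0.03 m and z of bar_28_mid in the frame of seat_28 below 0.03 m and linear speed of bar_28 above 0.5 m/s) or (horizontal distance between bar_34_mid and seat_34 below 0.03 m and z of bar_34_mid in the frame of seat_34 below 0.03 m and linear speed of bar_34 above 0.5 m/s)).
It fails at once if the punch in the lane is pushed more than 20 mm (distance of punch from where it was at the start of the episode above 0.02 m).
It fails at once if the wrench in the lane is pushed more than 20 mm (distance of wrench from where it was at the start of the episode above 0.02 m).
It also fails if it takes over 120 s, if anything falls off the work surface, if the arm or the gripper's body presses on something with over 40 N, if the wrist force passes 120 N, or if a joint passes its speed limit or range.

### The arm

A 6-joint arm with a two-finger parallel gripper is mounted at the origin on the work surface. World frame = base frame: x ahead of the robot, y to its left, z up, the work surface at z = 0. Lengths are in m, angles in rad, forces in N, time in s.
With the tool pointing down it reaches from about 0.3 to 0.775 m from the base axis. Payload 14.6 kg.
Tool frame: the origin (TCP) lies midway between the tips of the shut fingers; the grasp point (between the pads) lies 19 mm behind it; z points along the fingers, y is the line along which they close (so a half turn about z gives the same grasp; the last joint's range is limited). The gripper opens to 94 mm and grips with 3 to 60 N. Pads are 16 mm wide; open, the fingers measure 119 mm over their backs; the gripper's body (75 mm by 177 mm) begins 78 mm behind the grasp point.
Start: joints at [-1.295, 0.3, 1.521, -0, 1.321, -0.067], TCP at [0.185, -0.518, 0.171] pointing down, gripper open.
Joint ranges: [-3.03, 3.03], [-0.79, 2.21], [0.23, 2.52], [-1.04, 4.18], [0, 3.07], [-2.55, 2.55]. Speed limits (rad/s): [2.22, 2.22, 2.57, 3.14, 3.14, 3.14].

### API

Orientations are given as [roll, pitch, yaw] about the fixed x, y, z axes, in that order (R = Rz(yaw) Ry(pitch) Rx(roll)).
In Python, from station import ctrl gives the robot as it stands. The module is installed in compiled form; this text tells all that it offers.
- The arm moves only by the tool servo_tool, never from a script. Its argument "plan" is a list of rows, each a list of 7 numbers: the opening in per cent of the stroke, from 0 (shut) to 100 (fully open), then the shift along the tool's x, y, z in m, then the turn, a rotation vector about the tool's x, y, z in rad. A call has exactly 8 rows; each row shifts and turns the commanded pose from where the row before left it, along the tool's axes as they then stand; what a row does not reach is not made up. A row lasts 1/8 s, in which the tool goes at most 62.5 mm and 10.7 degrees, less where a joint would pass 70% of its speed; a pose out of reach is approached as far as the arm can. A call with a gripper value outside its range is refused whole. The fingers move at their own pace and stop on an object; "force" is the grip in N (left out, the last holds). Time passes only in rows, so rows that do not move let the fingers close, or fill a call up. It gives the time, the measured TCP pose, the force, the opening and the grip force at its end, in the units of the state.
- ctrl.get_obs(): the state, without advancing time (a new reading comes with each control period).
- ctrl.camera(name): name is "side" or "top"; returns a dict with "pixels" (384x512x3 uint8, red, green, blue), "z_map" (384x512 float32, m along the optical axis (not along the pixel's ray), 0 where there is no reading), "mtx" (3x3 intrinsics, pixels), "pose" (4x4, takes a point from camera to world coordinates). Camera axes: x right, y up, looking along -z (the intrinsics and any distortion apply to the point x, -y, -z); pixel columns grow to the right and rows downward; lengths in m; the calibration is good to about 2 mm. A picture is of the moment at which its call begins.
- ctrl.hand_in(): hands the job in; it is judged then, once.
The state is a dict: "time_s": time; "qpos": joint angles; "joint_vel": joint speeds; "tau": joint torques, N m; "ee_pos": TCP position; "eef_rot": TCP orientation; "force": force on the tool from outside, world axes, zero at the start; "moment": the same for the moment, N m; "grip_width": finger opening in m; "grip_force": force on a finger pad.
Only numpy, scipy, OpenCV 4.12 (cv2) and the standard library are available. Lean on these libraries where they do the work, as an engineer would, in place of code of your own. Each camera call takes 0.05 s, during which the arm holds its last target. There are 200 camera calls.

## Working session

There is one attempt and no reset: what is moved stays moved. The work goes in short steps, Python scripts to look and compute and a tool call to move; the robot and the scene stay as the last step left them, time stands still between calls to the robot, and variables do not carry over. Pictures are saved under pics/ and viewed, at most 14 in all, crops included, and the job is handed in when it is done.

Besides the shell and the picture viewer there is one more tool, called after ">>>" as name([rows], argument=value, ...), one row to a line, values as JSON. servo_tool: Moves the arm, as the interface text tells. Its arguments: {"type":"object","properties":{"plan":{"type":"array","items":{"type":"array","items":{"type":"number"}}},"force":{"type":"number"}},"required":["plan"]}

```bash
mkdir -p pics; python3 - <<'E'
from station import ctrl
import cv2, numpy as np
o=ctrl.get_obs(); print(o)
for n in("top","side"):
    c=ctrl.camera(n); cv2.imwrite(f"pics/{n}0.png",cv2.resize(c["pixels"][:,:,::-1],(800,600),interpolation=cv2.INTER_CUBIC)); np.savez(f"{n}0.npz",**c); print(n,c["mtx"],c["pose"], c.keys())
E
```

```text
{'time_s': 0.0, 'qpos': array([-1.29458193e+00,  3.00474094e-01,  1.52159576e+00,  1.87922881e-05,
        1.32069661e+00, -6.66228836e-02]), 'joint_vel': array([-0.00096556,  0.00196666,  0.00051665, -0.00087881, -0.00037786,
       -0.0007991 ]), 'tau': array([ 1.08571785e-03, -5.31812489e+01, -3.52735698e+01,  7.09031126e-02,
        2.44477938e-02, -1.05477916e-04]), 'ee_pos': array([ 0.18479455, -0.5176981 ,  0.17007851]), 'eef_rot': array([-3.14042266e+00, -9.63062414e-05,  3.42832562e-01]), 'force': array([-0.19634017,  0.20047915, -0.03384075]), 'moment': array([0.03693481, 0.01474633, 0.0300627 ]), 'grip_force': 0.0, 'grip_width': 0.09394132268161938}
top [[411.99378595   0.         251.28963501]
 [  0.         411.99378595 189.75905911]
 [  0.           0.           1.        ]] [[ 1.08715505e-02  9.91878055e-01 -1.26727005e-01  3.18819184e-01]
 [-9.99940507e-01  1.06710669e-02 -2.26081755e-03  1.03221906e-01]
 [-8.90142972e-04  1.26744044e-01  9.91935056e-01  1.31862904e+00]
 [ 0.00000000e+00  0.00000000e+00  0.00000000e+00  1.00000000e+00]] dict_keys(['pixels', 'z_map', 'mtx', 'pose'])
side [[487.0196245    0.         255.76693618]
 [  0.         487.0196245  192.92365939]
 [  0.           0.           1.        ]] [[-0.83964634 -0.40011581  0.36728921  1.01126443]
 [ 0.54304301 -0.63079352  0.55425972  0.95246286]
 [ 0.00991557  0.66483598  0.74692356  1.17936948]
 [ 0.          0.          0.          1.        ]] dict_keys(['pixels', 'z_map', 'mtx', 'pose'])
```

View pics/top0.png

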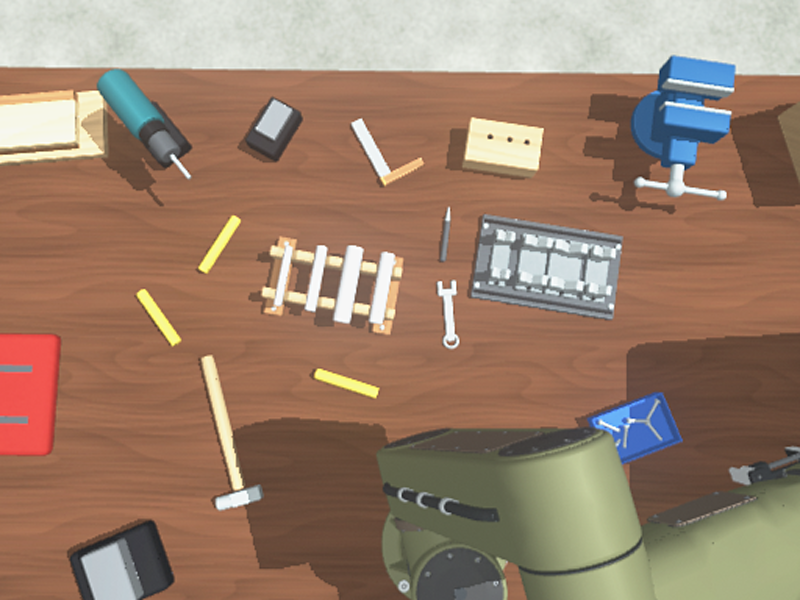

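View pics/side0.png

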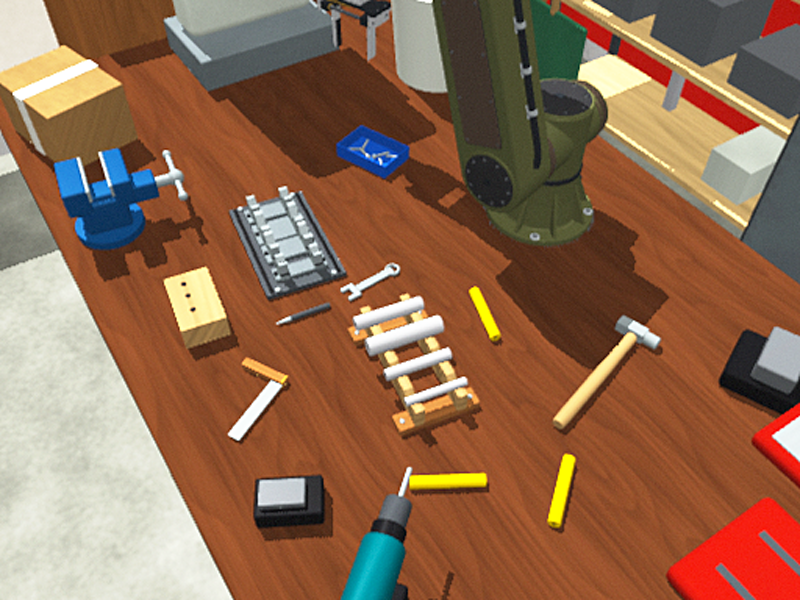

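The top view shows the rack at about (335,285), with the bars left to right probably 16, 22, 34, 28. The plate is at about (547,267), with the punch (445,235) and wrench (449,315) between them. Next I'll measure the bars and take a close look at the V-blocks.

```bash
cat > h.py <<'E'
import numpy as np, cv2
def load(n): return dict(np.load(n))
def pts(c):
    "world xyz for every pixel (nan where no depth)"
    K=c["mtx"]; T=c["pose"]; z=c["z_map"].astype(float).copy(); z[z==0]=np.nan
    v,u=np.mgrid[:384,:512]
    P=np.stack([(u-K[0,2])/K[0,0]*z,-(v-K[1,2])/K[1,1]*z,-z],-1)
    return P@T[:3,:3].T+T[:3,3]
def ray(c,u,v,h):
    "pixel -> world point on plane z=h"
    K=c["mtx"];T=c["pose"]; d=T[:3,:3]@np.array([(u-K[0,2])/K[0,0],-(v-K[1,2])/K[1,1],-1])
    o=T[:3,3]; return o+d*(h-o[2])/d[2]
E
python3 - <<'E'
from h import *
for n in("top","side"):
    c=load(n+"0.npz"); P=pts(c); img=c["pixels"]; hsv=cv2.cvtColor(img,cv2.COLOR_RGB2HSV)
    m=(hsv[...,1]<40)&(hsv[...,2]>130)
    x,y=P[...,0],P[...,1]
    m&=(P[...,2]>.04)&(P[...,2]<.1)
    N,L,S,C=cv2.connectedComponentsWithStats(m.astype(np.uint8))
    for i in range(1,N):
        if S[i,4]<25: continue
        Q=P[L==i]; 
        if not(.3<Q[:,0].mean()<.65 and -.4<Q[:,1].mean()<.4): continue
        r=cv2.minAreaRect((Q[:,:2]*1000).astype(np.float32))
        print(n,S[i],np.round(C[i]),Q.mean(0).round(4),"zmax",np.percentile(Q[:,2],[5,50,95]).round(4),[np.round(a,1) for a in r])
t=load("top0.npz")["pixels"][130:210,160:405]; s=load("side0.npz")["pixels"][110:285,140:315]
cv2.imwrite("pics/crop_t.png",cv2.resize(t[:,:,::-1],None,fx=3.26,fy=3.26,interpolation=cv2.INTER_CUBIC))
t=load("top0.npz")["pixels"][130:210,295:405]; s=load("side0.npz")["pixels"][115:195,140:225]
a=cv2.resize(t[:,:,::-1],(480,349),interpolation=cv2.INTER_CUBIC); b=cv2.resize(s[:,:,::-1],(320,301),interpolation=cv2.INTER_CUBIC)
o=np.zeros((349,800,3),np.uint8);o[:,:480]=a;o[:301,480:]=b;cv2.imwrite("pics/plate.png",o)
E
```

```text
top [318 147  12   8  75] [323. 151.] [ 0.6057 -0.1176  0.054 ] zmax [0.0446 0.054  0.0618] [array([ 606.9, -118.8]), array([34.9, 19.1]), np.float64(81.8)]
top [335 150  19   9 120] [344. 154.] [ 0.5956 -0.1839  0.0526] zmax [0.0425 0.0542 0.0604] [array([ 596.4, -184.3]), array([54.5, 18.7]), np.float64(82.1)]
top [354 153  23  10 132] [365. 158.] [ 0.5855 -0.2489  0.0527] zmax [0.0418 0.0538 0.0614] [array([ 586.6, -249. ]), array([64.2, 19.9]), np.float64(80.2)]
top [175 157  12  39 191] [181. 176.] [0.5198 0.3246 0.0576] zmax [0.0514 0.0577 0.0629] [array([521.6, 326. ]), array([ 18. , 120.6]), np.float64(80.8)]
top [195 157  15  42 295] [202. 177.] [0.5158 0.2584 0.0639] zmax [0.0567 0.0646 0.0692] [array([516.7, 260.5]), array([ 25.4, 129.9]), np.float64(81.3)]
top [213 157  20  50 543] [223. 181.] [0.502  0.1939 0.0771] zmax [0.0671 0.0782 0.0835] [array([503.6, 195.5]), array([ 35.9, 149.5]), np.float64(80.6)]
top [378 157  17   9  99] [386. 161.] [ 0.5758 -0.3137  0.0525] zmax [0.0433 0.0536 0.0607] [array([ 576.4, -314.1]), array([42.4, 17.9]), np.float64(81.3)]
top [236 1
[... 1481 characters left out ...]
 0.0534 0.0594] [array([ 604.7, -115.7]), array([42.4, 17.5]), np.float64(78.7)]
side [226 190  45  21 391] [248. 200.] [0.4982 0.1378 0.067 ] zmax [0.0558 0.0682 0.0743] [array([496.7, 134.1]), array([ 28.1, 140.2]), np.float64(81.0)]
side [234 202  50  25 553] [258. 214.] [0.5054 0.2047 0.0732] zmax [0.0598 0.0752 0.0816] [array([502.8, 201.3]), array([ 31.7, 151.1]), np.float64(81.2)]
side [246 222  43  21 314] [267. 232.] [0.5161 0.2669 0.0617] zmax [0.0531 0.0624 0.068 ] [array([513.4, 265.6]), array([ 22. , 132.8]), np.float64(82.0)]
side [259 241  40  19 228] [279. 250.] [0.5202 0.3317 0.0553] zmax [0.0472 0.0558 0.0609] [array([519.6, 330.6]), array([ 16.3, 119.3]), np.float64(82.6)]
```

View pics/plate.png

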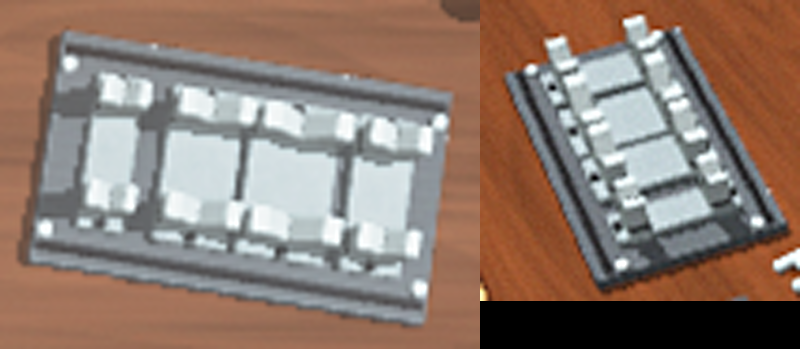

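Seats left to right in the top view are 16 (block width about 34), 28 (54), 34 (64) and 22 (43), all confirmed by the measured widths. The bar order in the rack from +y is 16, 22, 34, 28. I'll refine the bar axes by casting mid-line rays at the known axis heights.

```bash
python3 - <<'E'
from h import *
bars={16:(.051,(181,176),(279,250)),22:(.056,(202,177),(267,232)),34:(.064,(223,181),(258,214)),28:(.060,(244,184),(248,200))}
for k,n in enumerate(("top","side")):
    c=load(n+"0.npz"); P=pts(c); hsv=cv2.cvtColor(c["pixels"],cv2.COLOR_RGB2HSV)
    m=((hsv[...,1]<40)&(hsv[...,2]>100)&(P[...,2]>.035)&(P[...,2]<.1)).astype(np.uint8)
    N,L,S,C=cv2.connectedComponentsWithStats(m)
    for b,v in bars.items():
        u0,v0=v[1+k]; l=L[v0-3:v0+4,u0-3:u0+4]; i=np.bincount(l[l>0]).argmax()
        (cx,cy),(w,h),a=cv2.minAreaRect(np.argwhere(L==i)[:,::-1].astype(np.float32))
        a=np.deg2rad(a if w>h else a+90); d=np.array([np.cos(a),np.sin(a)])*20
        p=ray(c,cx,cy,v[0]); q=ray(c,cx+d[0],cy+d[1],v[0])-ray(c,cx-d[0],cy-d[1],v[0])
        print(n,b,p.round(4),"yaw",np.arctan(q[1]/q[0]).round(3),S[i,4])
t=ray(load("top0.npz"),323,151,.058); print(t)
# punch / wrench extents
E
```

```text
top 16 [0.5217 0.3261 0.051 ] yaw -0.156 191
top 22 [0.5169 0.2597 0.056 ] yaw -0.162 295
top 34 [0.5045 0.1951 0.064 ] yaw -0.159 543
top 28 [0.498  0.1289 0.06  ] yaw -0.157 412
side 16 [0.519  0.3296 0.051 ] yaw -0.158 233
side 22 [0.5144 0.2642 0.056 ] yaw -0.162 327
side 34 [0.5019 0.1996 0.064 ] yaw -0.162 570
side 28 [0.496  0.1336 0.06  ] yaw -0.165 402
[ 0.60425433 -0.11642709  0.058     ]
```

```bash
cat > go.py <<'E'
import sys, numpy as np
from station import ctrl
from scipy.spatial.transform import Rotation as R
o=ctrl.get_obs(); t=np.array([float(a) for a in sys.argv[1:4]]); r=R.from_euler("xyz",o["eef_rot"]); g=R.from_euler("xyz",[np.pi,0,-.157])
print("t",round(o["time_s"],2),"pos",o["ee_pos"].round(4),"rpy",o["eef_rot"].round(4),"w",round(o["grip_width"],4),"gf",round(o["grip_force"],1),"F",o["force"].round(1))
print("shift tool (now axes)",r.inv().apply(t-o["ee_pos"]).round(4),"(goal axes)",g.inv().apply(t-o["ee_pos"]).round(4),"turn",(r.inv()*g).as_rotvec().round(4))
E
python3 go.py .497 .131 .19
```

```text
t 0.1 pos [ 0.1848 -0.5177  0.1702] rpy [-3.1406e+00 -1.0000e-04  3.4280e-01] w 0.0942 gf 0.0 F [ 0.6 -0.3  0.1]
shift tool (now axes) [ 0.5121 -0.5061 -0.0193] (goal axes) [ 0.2069 -0.6896 -0.0198] turn [-1.000e-03  2.000e-04  4.998e-01]
```

>>> servo_tool([
  [55,0,0,-0.007,0,0,0.166],
  [55,0,0,-0.007,0,0,0.166],
  [55,0,0,-0.006,0,0,0.168],
  [55,0.016,-0.052,0,0,0,0],
  [55,0.016,-0.052,0,0,0,0],
  [55,0.016,-0.052,0,0,0,0],
  [55,0.016,-0.052,0,0,0,0],
  [55,0.016,-0.052,0,0,0,0],
], force=25)

```text
time_s: 1.1
ee_pos: [0.3049, -0.2721, 0.1905]
eef_rot: [-3.142, 0.0, -0.158]
force: [0.4, -1.3, -0.3]
grip_width: 0.0517
grip_force: 0.0
```

```bash
python3 go.py .497 .131 .19
```

```text
t 1.1 pos [ 0.3049 -0.2721  0.1905] rpy [-3.1415  0.     -0.1576] w 0.0517 gf 0.0 F [ 0.4 -1.3 -0.3]
shift tool (now axes) [ 0.1265 -0.4282  0.0006] (goal axes) [ 0.1267 -0.4281  0.0005] turn [-0.0001  0.     -0.0006]
```

>>> servo_tool([
  [55,0.0158,-0.0535,0,0,0,0],
  [55,0.0158,-0.0535,0,0,0,0],
  [55,0.0158,-0.0535,0,0,0,0],
  [55,0.0158,-0.0535,0,0,0,0],
  [55,0.0158,-0.0535,0,0,0,0],
  [55,0.0158,-0.0535,0,0,0,0],
  [55,0.0158,-0.0535,0,0,0,0],
  [55,0.0158,-0.0535,0,0,0,0],
])

```text
time_s: 2.1
ee_pos: [0.4968, 0.1311, 0.1904]
eef_rot: [3.141, 0.0, -0.157]
force: [0.0, -0.6, -0.3]
grip_width: 0.0516
grip_force: 0.0
```

```bash
python3 go.py .497 .131 .042; python3 - <<'E'
from station import ctrl
import cv2,numpy as np
o=[]
for n,(r0,c0) in (("side",(110,170)),("top",(110,170))):
    c=ctrl.camera(n);np.savez(f"{n}1.npz",**c); p=c["pixels"][r0:r0+150,c0:c0+150] if n=="side" else c["pixels"][110:260,150:300]
    o.append(cv2.resize(p[:,:,::-1],(400,400),interpolation=cv2.INTER_CUBIC))
cv2.imwrite("pics/a1.png",np.hstack(o))
E
```

```text
t 2.1 pos [0.4968 0.1311 0.1904] rpy [ 3.1414e+00  2.0000e-04 -1.5700e-01] w 0.0516 gf 0.0 F [ 0.  -0.6 -0.3]
shift tool (now axes) [0.0002 0.     0.1484] (goal axes) [0.0002 0.     0.1484] turn [ 0.0002  0.0002 -0.    ]
```

View pics/a1.png

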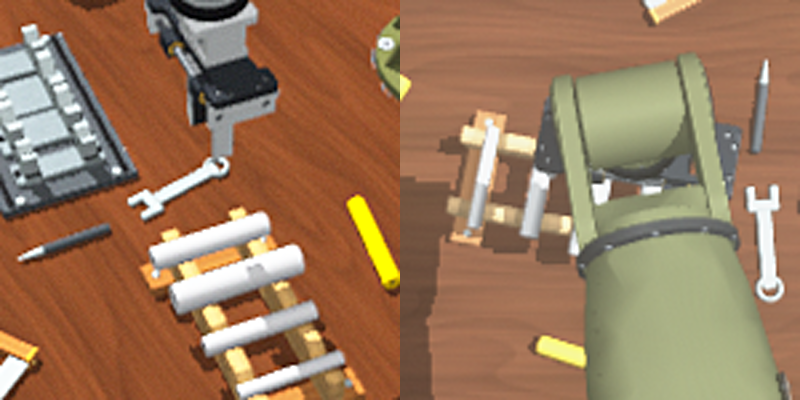

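The side crop shows the gripper hovering over the 28 bar at (220,140), with both fingers free of neighbours. I'll descend and close.

>>> servo_tool([
  [55,0,0,0.04,0,0,0],
  [55,0,0,0.04,0,0,0],
  [55,0,0,0.03,0,0,0],
  [55,0,0,0.02,0,0,0],
  [55,0,0,0.017,0,0,0],
  [20,0,0,0,0,0,0],
  [20,0,0,0,0,0,0],
  [20,0,0,0,0,0,0],
])

```text
time_s: 3.2
ee_pos: [0.4969, 0.1293, 0.0445]
eef_rot: [-3.141, -0.001, -0.157]
force: [0.7, -0.6, 0.2]
grip_width: 0.0251
grip_force: 0.0
```

```bash
python3 go.py .497 .131 .042
```

```text
t 3.2 pos [0.4969 0.1293 0.0445] rpy [-3.1411e+00 -1.3000e-03 -1.5720e-01] w 0.0251 gf 0.0 F [ 0.7 -0.6  0.2]
shift tool (now axes) [-0.0002 -0.0017  0.0025] (goal axes) [-0.0002 -0.0017  0.0025] turn [-0.0005 -0.0013 -0.0002]
```

```bash
cat > look.py <<'E'
import sys,cv2,numpy as np
from station import ctrl
o=[]
n,c0,r0=sys.argv[2],int(sys.argv[3]),int(sys.argv[4]); w=int(sys.argv[5])
c=ctrl.camera(n);np.savez(sys.argv[1]+".npz",**c)
cv2.imwrite(f"pics/{sys.argv[1]}.png",cv2.resize(c["pixels"][r0:r0+w,c0:c0+w,::-1],(560,560),interpolation=cv2.INTER_CUBIC))
o=ctrl.get_obs();print(o["grip_width"],o["grip_force"],o["ee_pos"])
E
python3 look.py b1 side 195 130 110
```

```text
0.021676009173734957 0.0 [0.49678238 0.1292551  0.04432662]
```

View pics/b1.png

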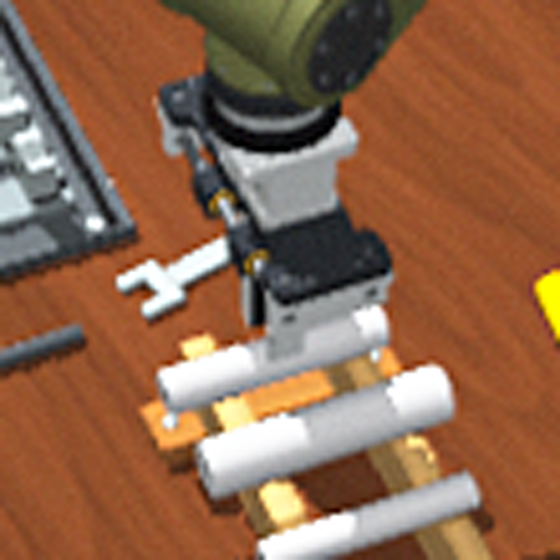

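```bash
python3 - <<'E'
from h import *
c=load("b1.npz");K=c["mtx"];T=c["pose"]
def pr(p):
    q=T[:3,:3].T@(np.array(p)-T[:3,3]); return np.round(((np.array([K[0,2]+K[0,0]*q[0]/-q[2],K[1,2]+K[1,1]*q[1]/q[2]])-[195,130])*560/110),0)
print("tcp",pr([.4968,.1293,.0443]))
u=np.array([.156,.988,0])
for d in(.011,.0235): print("tip+y",pr(np.array([.4968,.1293,.0443])+u*d), "z.09",pr(np.array([.4968,.1293,.09])+u*d))
print("bar ax",pr([.497,.1312,.06]),"top",pr([.497,.1312,.074]))
P=pts(c); 
for v,u_ in((190,248),(195,250),(197,251),(199,252),(201,252)): print(v,u_,P[v,u_].round(4))
from station import ctrl; print(ctrl.get_obs()["grip_width"])
E
```

```text
tcp [266. 369.]
tip+y [273. 382.] z.09 [273. 332.]
tip+y [281. 397.] z.09 [281. 347.]
bar ax [267. 354.] top [267. 339.]
190 248 [0.5425 0.2068 0.2016]
195 250 [0.5343 0.2041 0.1737]
197 251 [0.5018 0.1586 0.1015]
199 252 [0.4961 0.1553 0.0858]
201 252 [0.4893 0.1448 0.0621]
0.021676009173734957
```

```bash
python3 - <<'E'
from h import *
c=load("side1.npz");K=c["mtx"];T=c["pose"]
def pr(p):
    q=T[:3,:3].T@(np.array(p)-T[:3,3]); return np.array([K[0,2]+K[0,0]*q[0]/-q[2],K[1,2]+K[1,1]*q[1]/q[2]])
u=np.array([.156,.988,0]); p=np.array([.4968,.1311,.190])
for d in(.026,.0385): print(pr(p+u*d).round(1))
P=pts(c)
for v in range(146,178,2): print(v,[P[v,x].round(3).tolist() for x in (250,253,256)])
d=load("b1.npz");Q=pts(d)
print("b1")
for v in range(190,208,1): print(v,[Q[v,x].round(3).tolist() for x in (248,251,254)])
E
```

```text
[251.  175.7]
[252.8 178.7]
146 [[0.538, 0.209, 0.363], [0.533, 0.215, 0.364], [0.526, 0.217, 0.363]]
148 [[0.541, 0.215, 0.362], [0.535, 0.219, 0.362], [0.528, 0.221, 0.36]]
150 [[0.541, 0.215, 0.355], [0.533, 0.215, 0.351], [0.524, 0.215, 0.347]]
152 [[0.542, 0.216, 0.35], [0.528, 0.208, 0.336], [0.52, 0.209, 0.333]]
154 [[0.537, 0.208, 0.335], [0.532, 0.213, 0.336], [0.52, 0.209, 0.326]]
156 [[0.539, 0.21, 0.33], [0.529, 0.209, 0.324], [0.496, 0.173, 0.277]]
158 [[0.512, 0.169, 0.275], [0.504, 0.171, 0.272], [0.495, 0.172, 0.268]]
160 [[0.511, 0.168, 0.266], [0.504, 0.171, 0.265], [0.496, 0.173, 0.262]]
162 [[0.512, 0.168, 0.259], [0.503, 0.17, 0.256], [0.496, 0.173, 0.255]]
164 [[0.511, 0.168, 0.251], [0.503, 0.17, 0.249], [0.494, 0.17, 0.244]]
166 [[0.511, 0.168, 0.243], [0.504, 0.172, 0.243], [0.493, 0.17, 0.236]]
168 [[0.51, 0.166, 0.234], [0.502, 0.168, 0.231], [0.366, -0.022, -0.006]]
170 [[0.394, -0.016, 0.005], [0.386, -0.01, 0.006], [0.372, -0.013, -0.005]]
172 [[0.399, -0.008, 0.006], [0.388, -0.007, 0.0], [0.379, -0.002, -0.0]]
174 [[0.403, -0.002, 0.003], [0.392, -0.00
[... 729 characters left out ...]
499, 0.155, 0.092], [0.48, 0.141, 0.067]]
199 [[0.509, 0.154, 0.092], [0.501, 0.157, 0.09], [0.481, 0.143, 0.065]]
200 [[0.51, 0.155, 0.089], [0.491, 0.142, 0.065], [0.484, 0.147, 0.066]]
201 [[0.5, 0.139, 0.063], [0.494, 0.146, 0.066], [0.484, 0.147, 0.061]]
202 [[0.502, 0.143, 0.064], [0.494, 0.147, 0.062], [0.484, 0.148, 0.057]]
203 [[0.504, 0.146, 0.064], [0.495, 0.148, 0.059], [0.465, 0.118, 0.011]]
204 [[0.504, 0.146, 0.059], [0.476, 0.118, 0.013], [0.469, 0.125, 0.016]]
205 [[0.488, 0.12, 0.018], [0.48, 0.124, 0.017], [0.47, 0.127, 0.013]]
206 [[0.489, 0.122, 0.015], [0.482, 0.128, 0.018], [0.474, 0.133, 0.017]]
207 [[0.491, 0.124, 0.014], [0.482, 0.128, 0.013], [0.477, 0.138, 0.019]]
```

The picture shows the finger tips ending above the 28 bar, at crop (290,358). Depth puts the tips and the gripper body both about 40 mm higher than the reported TCP implies. So the fingers closed on air with no contact. I'll reopen, go down in small steps and check with the force and the camera.

>>> servo_tool([
  [55,0,-0.0017,0,0,0,0],
  [55,0,0,0,0,0,0],
  [55,0,0,0,0,0,0],
  [55,0,0,0,0,0,0],
  [55,0,0,0.005,0,0,0],
  [55,0,0,0.005,0,0,0],
  [55,0,0,0.005,0,0,0],
  [55,0,0,0.005,0,0,0],
])

```text
time_s: 4.25
ee_pos: [0.4966, 0.1309, 0.0232]
eef_rot: [3.141, 0.0, -0.157]
force: [0.0, -0.4, 0.3]
grip_width: 0.0518
grip_force: 0.0
```

```bash
python3 go.py .497 .131 .005;python3 look.py b2 side 195 130 110; python3 - <<'E'
from h import *
P=pts(load("b2.npz"))
for v in range(198,214): print(v,[P[v,x].round(3).tolist() for x in (248,251,254)])
E
```

```text
t 4.25 pos [0.4966 0.1309 0.0232] rpy [ 3.1415e+00  3.0000e-04 -1.5720e-01] w 0.0518 gf 0.0 F [ 0.  -0.4  0.3]
shift tool (now axes) [ 0.0004 -0.0002  0.0182] (goal axes) [ 0.0004 -0.0002  0.0182] turn [ 0.0001  0.0003 -0.0002]
0.05155535407409987 0.0 [0.49630797 0.13081238 0.02263465]
198 [[0.543, 0.208, 0.171], [0.535, 0.21, 0.167], [0.527, 0.213, 0.165]]
199 [[0.542, 0.207, 0.164], [0.533, 0.207, 0.159], [0.524, 0.209, 0.155]]
200 [[0.54, 0.203, 0.155], [0.535, 0.21, 0.158], [0.499, 0.17, 0.098]]
201 [[0.502, 0.142, 0.067], [0.507, 0.167, 0.095], [0.499, 0.17, 0.093]]
202 [[0.502, 0.142, 0.063], [0.509, 0.169, 0.094], [0.499, 0.171, 0.09]]
203 [[0.504, 0.145, 0.062], [0.509, 0.17, 0.091], [0.499, 0.171, 0.085]]
204 [[0.505, 0.147, 0.06], [0.51, 0.171, 0.087], [0.499, 0.17, 0.079]]
205 [[0.486, 0.117, 0.013], [0.508, 0.168, 0.078], [0.498, 0.17, 0.074]]
206 [[0.489, 0.121, 0.015], [0.51, 0.171, 0.078], [0.502, 0.176, 0.078]]
207 [[0.491, 0.125, 0.015], [0.509, 0.17, 0.072], [0.499, 0.17, 0.066]]
208 [[0.491, 0.125, 0.01], [0.509, 0.171, 0.068], [0.477, 0.138, 0.015]]
209 [[0.494, 0.129, 0.012], [0.489, 0.14, 0.019], [0.479, 0.141, 0.013]]
210 [[0.498, 0.135, 0.015], [0.488, 0.138, 0.012], [0.509, 0.187, 0.075]]
211 [[0.498, 0.135, 0.01], [0.52, 0.188, 0.078], [0.514, 0.194, 0.08]]
212 [[0.529, 0.185, 0.078], [0.522, 0.191, 0.079], [0.516, 0.198, 0.082]]
213 [[0.532, 0.189, 0.079], [0.526, 0.196, 0.081], [0.516, 0.197, 0.077]]
```

View pics/b2.png

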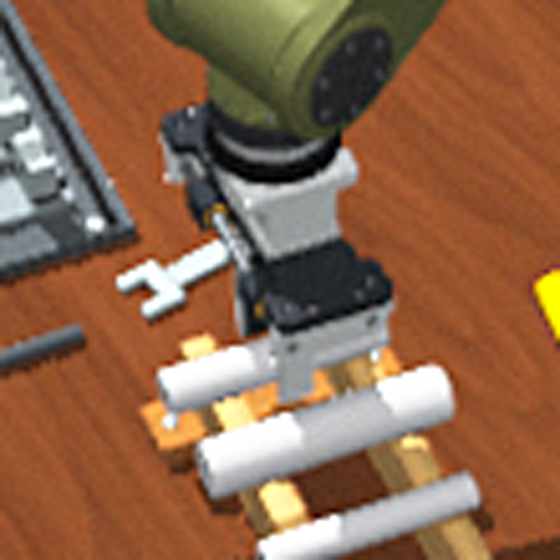

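The +y finger is now outside the 28 bar, with its tip at crop (295,395), z about 0.065. That is again about 41 mm above the reported TCP. I need another 22 mm or so down, then close.

>>> servo_tool([
  [55,0,0,0.006,0,0,0],
  [55,0,0,0.006,0,0,0],
  [55,0,0,0.006,0,0,0],
  [55,0,0,0.004,0,0,0],
  [20,0,0,0,0,0,0],
  [20,0,0,0,0,0,0],
  [20,0,0,0,0,0,0],
  [20,0,0,0,0,0,0],
])

```text
time_s: 5.3
ee_pos: [0.4964, 0.1288, 0.0019]
eef_rot: [3.138, 0.0, -0.157]
force: [-5.1, -18.2, 6.4]
grip_width: 0.0274
grip_force: 25.0
```

```bash
python3 go.py .497 .131 .005
```

```text
t 5.3 pos [0.4964 0.1288 0.0019] rpy [ 3.1383e+00  5.0000e-04 -1.5720e-01] w 0.0274 gf 25.0 F [ -5.1 -18.2   6.4]
shift tool (now axes) [ 0.0002 -0.0022 -0.0031] (goal axes) [ 0.0002 -0.0022 -0.0031] turn [ 0.0033  0.0005 -0.0002]
```

The 28 bar is gripped (27.4 mm, 25 N). The lateral force of −18 N and the y settling at 0.129 favour the top camera's figures, so I'll use those from here. Lift next.

>>> servo_tool([
  [20,0,0,-0.008,0,0,0],
  [20,0,0,-0.015,0,0,0],
  [20,0,0,-0.025,0,0,0],
  [20,0,0,-0.03,0,0,0],
  [20,0,0,-0.012,0,0,0],
  [20,0,0,0,0,0,0],
  [20,0,0,0,0,0,0],
  [20,0,0,0,0,0,0],
])

```text
time_s: 6.3
ee_pos: [0.4963, 0.1308, 0.0907]
eef_rot: [3.141, 0.001, -0.157]
force: [-0.1, -0.1, -3.3]
grip_width: 0.0273
grip_force: 25.0
```

```bash
python3 go.py .5575 -.178 .09; python3 - <<'E'
from station import ctrl
from h import *
for n in("side",):
    c=ctrl.camera(n); P=pts(c); hsv=cv2.cvtColor(c["pixels"],cv2.COLOR_RGB2HSV)
    K=c["mtx"];T=c["pose"]
    np.savez("lift.npz",**c)
    m=((hsv[...,1]<45)&(hsv[...,2]>100)&(P[...,2]>.12)&(P[...,2]<.17)&(abs(P[...,0]-.5)<.1)&(abs(P[...,1]-.14)<.05))
    Q=P[m];print(m.sum(),Q.mean(0),[np.round(a,1) for a in cv2.minAreaRect((Q[:,:2]*1000).astype(np.float32))],np.percentile(Q[:,2],[5,50,95]))
E
```

```text
t 6.3 pos [0.4963 0.1308 0.0907] rpy [ 3.1411e+00  1.4000e-03 -1.5730e-01] w 0.0273 gf 25.0 F [-0.1 -0.1 -3.3]
shift tool (now axes) [0.1088 0.2954 0.0007] (goal axes) [0.1088 0.2954 0.0007] turn [ 0.0005  0.0014 -0.0003]
275 [0.52713896 0.13735496 0.15307769] [array([495.9, 137.6]), array([ 52.3, 141.4]), np.float64(69.2)] [0.13822217 0.15462329 0.16264548]
```

>>> servo_tool([
  [20,0.007,0.02,0,0,0,0],
  [20,0.014,0.04,0,0,0,0],
  [20,0.018,0.048,0,0,0,0],
  [20,0.018,0.048,0,0,0,0],
  [20,0.018,0.048,0,0,0,0],
  [20,0.018,0.048,0,0,0,0],
  [20,0.0118,0.0314,0,0,0,0],
  [20,0.004,0.012,0,0,0,0],
])

```text
time_s: 7.35
ee_pos: [0.5577, -0.1794, 0.0909]
eef_rot: [-3.141, 0.001, -0.159]
force: [0.0, 0.1, -2.5]
grip_width: 0.0273
grip_force: 25.0
```

```bash
python3 go.py .5575 -.178 .02
```

```text
t 7.35 pos [ 0.5577 -0.1794  0.0909] rpy [-3.1414e+00  9.0000e-04 -1.5900e-01] w 0.0273 gf 25.0 F [ 0.   0.1 -2.5]
shift tool (now axes) [-0.0004 -0.0014  0.0709] (goal axes) [-0.0004 -0.0014  0.0709] turn [-0.0002  0.0009 -0.002 ]
```

>>> servo_tool([
  [20,0,-0.0014,0.015,0,0,0],
  [20,0,0,0.02,0,0,0],
  [20,0,0,0.018,0,0,0],
  [20,0,0,0.012,0,0,0],
  [20,0,0,0.006,0,0,0],
  [20,0,0,0,0,0,0],
  [20,0,0,0,0,0,0],
  [20,0,0,0,0,0,0],
])

```text
time_s: 8.35
ee_pos: [0.5584, -0.1767, 0.0211]
eef_rot: [3.141, -0.001, -0.157]
force: [0.3, 0.2, -3.6]
grip_width: 0.0276
grip_force: 25.0
```

```bash
python3 go.py .5575 -.178 .003; python3 look.py c1 side 130 95 110; python3 - <<'E'
from h import *
c=load("c1.npz");K=c["mtx"];T=c["pose"]
def pr(p):
    q=T[:3,:3].T@(np.array(p)-T[:3,3]); return ((np.array([K[0,2]+K[0,0]*q[0]/-q[2],K[1,2]+K[1,1]*q[1]/q[2]])-[130,95])*560/110).round()
a=np.array([.988,-.156,0])
for s in(-.07,.07): print(pr(np.array([.5575,-.178,.078])+a*s),pr(np.array([.559,-.178,.061])+a*s))
E
```

```text
t 8.35 pos [ 0.5584 -0.1767  0.0211] rpy [ 3.1414e+00 -8.0000e-04 -1.5730e-01] w 0.0276 gf 25.0 F [ 0.3  0.2 -3.6]
shift tool (now axes) [-0.0007  0.0015  0.0181] (goal axes) [-0.0006  0.0015  0.0181] turn [ 0.0001 -0.0008 -0.0003]
0.02743872712570562 24.996339082717896 [ 0.55830677 -0.17663906  0.02105077]
[368. 221.] [367. 241.]
[162. 279.] [164. 299.]
```

View pics/c1.png

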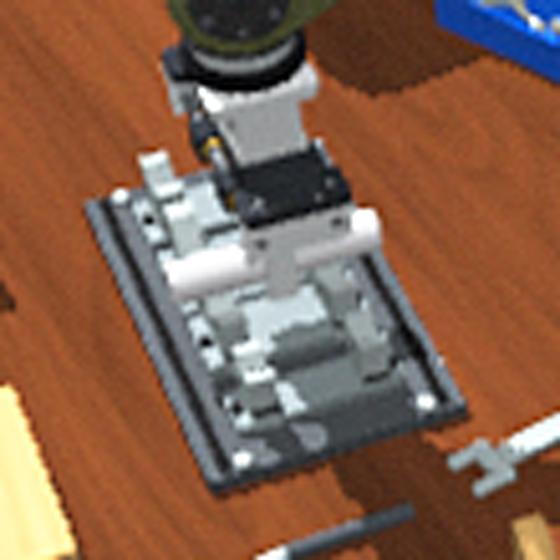

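The bar hangs just above the 28 blocks, with its ends at crop (372,228) and (178,275), as predicted. I'll lower it slowly.

>>> servo_tool([
  [20,0,0.0008,0.003,0,0,0],
  [20,0,0.0007,0.003,0,0,0],
  [20,0,0,0.003,0,0,0],
  [20,0,0,0.003,0,0,0],
  [20,0,0,0.002,0,0,0],
  [20,0,0,0.002,0,0,0],
  [20,0,0,0.001,0,0,0],
  [20,0,0,0,0,0,0],
])

```text
time_s: 9.4
ee_pos: [0.558, -0.1781, 0.0038]
eef_rot: [3.142, -0.0, -0.157]
force: [-0.4, -0.4, -2.3]
grip_width: 0.0275
grip_force: 25.0
```

```bash
python3 go.py .5575 -.178 .003
```

```text
t 9.4 pos [ 0.558  -0.1781  0.0038] rpy [ 3.1415e+00 -2.0000e-04 -1.5720e-01] w 0.0275 gf 25.0 F [-0.4 -0.4 -2.3]
shift tool (now axes) [-0.0005  0.      0.0008] (goal axes) [-0.0005  0.      0.0008] turn [ 0.0001 -0.0002 -0.0002]
```

>>> servo_tool([
  [20,0,0,0.001,0,0,0],
  [20,0,0,0.0005,0,0,0],
  [20,0,0,0,0,0,0],
  [20,0,0,0,0,0,0],
  [20,0,0,0,0,0,0],
  [20,0,0,0,0,0,0],
  [20,0,0,0,0,0,0],
  [20,0,0,0,0,0,0],
])

```text
time_s: 10.4
ee_pos: [0.5581, -0.1782, 0.0035]
eef_rot: [3.141, -0.001, -0.157]
force: [-6.4, 2.0, 13.3]
grip_width: 0.0272
grip_force: 25.0
```

Contact is +13 N upward with the bar at seated height. I'll release and rise.

>>> servo_tool([
  [55,0,0,0,0,0,0],
  [55,0,0,0,0,0,0],
  [55,0,0,0,0,0,0],
  [55,0,0,0,0,0,0],
  [55,0,0,-0.02,0,0,0],
  [55,0,0,-0.04,0,0,0],
  [55,0,0,-0.04,0,0,0],
  [55,0,0,0,0,0,0],
])

```text
time_s: 11.4
ee_pos: [0.5593, -0.1785, 0.1052]
eef_rot: [3.14, -0.005, -0.157]
force: [0.2, 0.7, -0.6]
grip_width: 0.0517
grip_force: 0.0
```

```bash
python3 go.py .504 .196 .1
```

```text
t 11.4 pos [ 0.5593 -0.1785  0.1052] rpy [ 3.1405 -0.0053 -0.1571] w 0.0517 gf 0.0 F [ 0.2  0.7 -0.6]
shift tool (now axes) [-0.1133 -0.3612  0.0042] (goal axes) [-0.1132 -0.3612  0.0052] turn [ 0.0011 -0.0053 -0.0001]
```

>>> servo_tool([
  [60,-0.0112,-0.0352,0,0,0,0],
  [60,-0.016,-0.051,0,0,0,0],
  [60,-0.016,-0.051,0,0,0,0],
  [60,-0.016,-0.051,0,0,0,0],
  [60,-0.016,-0.051,0,0,0,0],
  [60,-0.016,-0.051,0,0,0,0],
  [60,-0.014,-0.046,0,0,0,0],
  [60,-0.008,-0.025,0,0,0,0],
])

```text
time_s: 12.4
ee_pos: [0.5016, 0.1984, 0.101]
eef_rot: [3.141, 0.001, -0.155]
force: [-0.1, -0.4, 0.1]
grip_width: 0.0564
grip_force: 0.0
```

```bash
python3 go.py .504 .196 .006; python3 - <<'E'
from station import ctrl
from h import *
# check seated 28 bar, and plate view from top and side
for n in("top","side"):
    c=ctrl.camera(n);np.savez(n+"2.npz",**c);P=pts(c);hsv=cv2.cvtColor(c["pixels"],cv2.COLOR_RGB2HSV)
    m=(hsv[...,1]<40)&(hsv[...,2]>100)&(P[...,2]>.0615)&(P[...,2]<.1)&(abs(P[...,0]-.56)<.1)&(abs(P[...,1]+.18)<.04)
    Q=P[m];print(n,m.sum(),[np.round(a,1) for a in cv2.minAreaRect((Q[:,:2]*1000).astype(np.float32))],np.percentile(Q[:,2],[5,50,95]).round(4))
E
```

```text
t 12.4 pos [0.5016 0.1984 0.101 ] rpy [ 3.141e+00  1.400e-03 -1.555e-01] w 0.0564 gf 0.0 F [-0.1 -0.4  0.1]
shift tool (now axes) [0.0029 0.002  0.095 ] (goal axes) [0.0028 0.002  0.095 ] turn [0.0006 0.0014 0.0015]
top 419 [array([ 557.6, -186.2]), array([ 67.4, 140.4]), np.float64(83.8)] [0.0635 0.0727 0.0776]
side 284 [array([ 557. , -172.6]), array([ 35.3, 140.8]), np.float64(85.0)] [0.0627 0.0702 0.0754]
```

Bar 28 is seated: top at about 0.075, length centre at 0.5576 against the seat's 0.559. Now down to the 34 bar.

>>> servo_tool([
  [60,0,0,0,0,0,0],
  [60,0,0,0.01,0,0,0],
  [60,0,0,0.015,0,0,0],
  [60,0,0,0.015,0,0,0],
  [60,0,0,0.01,0,0,0],
  [60,0,0,0,0,0,0],
  [60,0,0,0,0,0,0],
  [60,0,0,0,0,0,0],
])

```text
time_s: 13.5
ee_pos: [0.5029, 0.1966, 0.0526]
eef_rot: [-3.141, -0.001, -0.157]
force: [0.3, 0.5, 0.3]
grip_width: 0.0565
grip_force: 0.0
```

```bash
python3 go.py .504 .196 .006
```

```text
t 13.5 pos [0.5029 0.1966 0.0526] rpy [-3.1412e+00 -8.0000e-04 -1.5720e-01] w 0.0565 gf 0.0 F [0.3 0.5 0.3]
shift tool (now axes) [0.0011 0.0004 0.0466] (goal axes) [0.0012 0.0004 0.0466] turn [-0.0004 -0.0008 -0.0002]
```

>>> servo_tool([
  [60,0.001,0.001,0.012,0,0,0],
  [60,0,0,0.015,0,0,0],
  [60,0,0,0.012,0,0,0],
  [60,0,0,0.008,0,0,0],
  [25,0,0,0,0,0,0],
  [25,0,0,0,0,0,0],
  [25,0,0,0,0,0,0],
  [25,0,0,0,0,0,0],
], force=30)

```text
time_s: 14.5
ee_pos: [0.5036, 0.1944, 0.0056]
eef_rot: [3.14, -0.0, -0.157]
force: [-1.7, -7.7, 2.3]
grip_width: 0.0334
grip_force: 30.0
```

>>> servo_tool([
  [25,0,0,-0.008,0,0,0],
  [25,0,0,-0.02,0,0,0],
  [25,0,0,-0.035,0,0,0],
  [25,0,0,-0.035,0,0,0],
  [25,0.0053,0.02,0,0,0,0],
  [25,0.0105,0.04,0,0,0,0],
  [25,0.0131,0.05,0,0,0,0],
  [25,0.0131,0.05,0,0,0,0],
])

```text
time_s: 15.5
ee_pos: [0.5198, 0.0295, 0.1036]
eef_rot: [-3.141, -0.0, -0.157]
force: [0.7, -0.1, -4.5]
grip_width: 0.0332
grip_force: 30.0
```

>>> servo_tool([
  [25,0.0131,0.05,0,0,0,0],
  [25,0.0131,0.05,0,0,0,0],
  [25,0.0131,0.05,0,0,0,0],
  [25,0.0131,0.05,0,0,0,0],
  [25,0.0105,0.04,0,0,0,0],
  [25,0.0048,0.018,0,0,0,0],
  [25,0.002,0.008,0,0,0,0],
  [25,0,0,0,0,0,0],
])

```text
time_s: 16.5
ee_pos: [0.5471, -0.2422, 0.1031]
eef_rot: [-3.141, 0.0, -0.157]
force: [-0.1, 0.9, -4.2]
grip_width: 0.0336
grip_force: 30.0
```

```bash
python3 go.py .548 -.243 .02
```

```text
t 16.5 pos [ 0.5471 -0.2422  0.1031] rpy [-3.1413e+00  2.0000e-04 -1.5680e-01] w 0.0336 gf 30.0 F [-0.1  0.9 -4.2]
shift tool (now axes) [0.001  0.0007 0.0831] (goal axes) [0.001  0.0006 0.0831] turn [-0.0003  0.0002  0.0002]
```

>>> servo_tool([
  [25,0.001,0.0007,0.015,0,0,0],
  [25,0,0,0.02,0,0,0],
  [25,0,0,0.02,0,0,0],
  [25,0,0,0.015,0,0,0],
  [25,0,0,0.008,0,0,0],
  [25,0,0,0.005,0,0,0],
  [25,0,0,0.003,0,0,0],
  [25,0,0,0,0,0,0],
])

```text
time_s: 17.5
ee_pos: [0.5481, -0.2438, 0.0173]
eef_rot: [3.142, -0.0, -0.157]
force: [0.3, 0.0, -5.0]
grip_width: 0.0333
grip_force: 30.0
```

>>> servo_tool([
  [25,0,0,0.003,0,0,0],
  [25,0,0,0.003,0,0,0],
  [25,0,0,0.002,0,0,0],
  [25,0,0,0.002,0,0,0],
  [25,0,0,0.002,0,0,0],
  [25,0,0,0.001,0,0,0],
  [25,0,0,0,0,0,0],
  [25,0,0,0,0,0,0],
])

```text
time_s: 18.5
ee_pos: [0.548, -0.2437, 0.0042]
eef_rot: [-3.142, -0.0, -0.157]
force: [0.7, -0.9, -3.6]
grip_width: 0.0336
grip_force: 30.0
```

>>> servo_tool([
  [25,0,0,0.001,0,0,0],
  [25,0,0,0.0007,0,0,0],
  [25,0,0,0,0,0,0],
  [25,0,0,0,0,0,0],
  [25,0,0,0,0,0,0],
  [25,0,0,0,0,0,0],
  [25,0,0,0,0,0,0],
  [25,0,0,0,0,0,0],
])

```text
time_s: 19.5
ee_pos: [0.5482, -0.2439, 0.0037]
eef_rot: [3.141, -0.001, -0.157]
force: [-6.4, 2.1, 10.2]
grip_width: 0.0335
grip_force: 30.0
```

>>> servo_tool([
  [60,0,0,0,0,0,0],
  [60,0,0,0,0,0,0],
  [60,0,0,0,0,0,0],
  [60,0,0,0,0,0,0],
  [60,0,0,-0.02,0,0,0],
  [60,0,0,-0.04,0,0,0],
  [60,0,0,-0.04,0,0,0],
  [60,0,0,0,0,0,0],
])

```text
time_s: 20.5
ee_pos: [0.5496, -0.2446, 0.1072]
eef_rot: [3.139, -0.007, -0.157]
force: [0.4, -0.2, -0.3]
grip_width: 0.0565
grip_force: 0.0
```

```bash
python3 go.py .5165 .2595 .1
```

```text
t 20.5 pos [ 0.5496 -0.2446  0.1072] rpy [ 3.1394 -0.0065 -0.1572] w 0.0565 gf 0.0 F [ 0.4 -0.2 -0.3]
shift tool (now axes) [-0.1116 -0.4927  0.0054] (goal axes) [-0.1115 -0.4927  0.0072] turn [ 0.0022 -0.0065 -0.0002]
```

>>> servo_tool([
  [55,-0.0067,-0.03,0,0,0,0],
  [55,-0.0111,-0.05,0,0,0,0],
  [55,-0.0111,-0.05,0,0,0,0],
  [55,-0.0111,-0.05,0,0,0,0],
  [55,-0.0111,-0.05,0,0,0,0],
  [55,-0.0111,-0.05,0,0,0,0],
  [55,-0.0111,-0.05,0,0,0,0],
  [55,-0.0111,-0.05,0,0,0,0],
])

```text
time_s: 21.5
ee_pos: [0.5236, 0.1464, 0.1027]
eef_rot: [3.142, 0.0, -0.157]
force: [0.7, -0.5, -0.2]
grip_width: 0.052
grip_force: 0.0
```

>>> servo_tool([
  [55,-0.0111,-0.05,0,0,0,0],
  [55,-0.0089,-0.04,0,0,0,0],
  [55,-0.004,-0.018,0,0,0,0],
  [55,-0.001,-0.004,0,0,0,0],
  [55,0,0,0.015,0,0,0],
  [55,0,0,0.02,0,0,0],
  [55,0,0,0.015,0,0,0],
  [55,0,0,0,0,0,0],
])

```text
time_s: 22.5
ee_pos: [0.5164, 0.2583, 0.051]
eef_rot: [3.14, 0.002, -0.158]
force: [-0.3, 0.1, 0.0]
grip_width: 0.0519
grip_force: 0.0
```

```bash
python3 go.py .5165 .2595 -.002
```

```text
t 22.5 pos [0.5164 0.2583 0.051 ] rpy [ 3.1403e+00  2.1000e-03 -1.5810e-01] w 0.0519 gf 0.0 F [-0.3  0.1  0. ]
shift tool (now axes) [-0.     -0.0012  0.053 ] (goal axes) [-0.0001 -0.0012  0.053 ] turn [ 0.0013  0.0021 -0.0011]
```

>>> servo_tool([
  [55,0,0,0.013,0,0,0],
  [55,0,0,0.018,0,0,0],
  [55,0,0,0.014,0,0,0],
  [55,0,0,0.008,0,0,0],
  [15,0,0,0,0,0,0],
  [15,0,0,0,0,0,0],
  [15,0,0,0,0,0,0],
  [15,0,0,0,0,0,0],
], force=25)

```text
time_s: 23.5
ee_pos: [0.5171, 0.2591, -0.0001]
eef_rot: [3.141, -0.0, -0.157]
force: [-0.1, -2.7, 2.3]
grip_width: 0.0215
grip_force: 25.0
```

>>> servo_tool([
  [15,0,0,-0.008,0,0,0],
  [15,0,0,-0.022,0,0,0],
  [15,0,0,-0.035,0,0,0],
  [15,0,0,-0.035,0,0,0],
  [15,0.004,0.02,0,0,0,0],
  [15,0.0079,0.04,0,0,0,0],
  [15,0.0099,0.05,0,0,0,0],
  [15,0.0099,0.05,0,0,0,0],
])

```text
time_s: 24.5
ee_pos: [0.5224, 0.0942, 0.0986]
eef_rot: [3.141, 0.001, -0.157]
force: [1.1, 0.2, -2.4]
grip_width: 0.0212
grip_force: 25.0
```

>>> servo_tool([
  [15,0.0103,0.052,0,0,0,0],
  [15,0.0103,0.052,0,0,0,0],
  [15,0.0103,0.052,0,0,0,0],
  [15,0.0103,0.052,0,0,0,0],
  [15,0.0103,0.052,0,0,0,0],
  [15,0.0103,0.052,0,0,0,0],
  [15,0.0103,0.052,0,0,0,0],
  [15,0.006,0.027,0,0,0,0],
])

```text
time_s: 25.5
ee_pos: [0.5377, -0.3048, 0.0982]
eef_rot: [-3.141, 0.001, -0.159]
force: [0.7, 0.3, -1.2]
grip_width: 0.0215
grip_force: 25.0
```

```bash
python3 go.py .539 -.308 .02
```

```text
t 25.5 pos [ 0.5377 -0.3048  0.0982] rpy [-3.1411e+00  1.4000e-03 -1.5940e-01] w 0.0215 gf 25.0 F [ 0.7  0.3 -1.2]
shift tool (now axes) [0.0019 0.003  0.0782] (goal axes) [0.0018 0.0029 0.0782] turn [-0.0005  0.0014 -0.0024]
```

>>> servo_tool([
  [15,0.001,0.004,0.012,0,0,0],
  [15,0,0,0.02,0,0,0],
  [15,0,0,0.02,0,0,0],
  [15,0,0,0.015,0,0,0],
  [15,0,0,0.007,0,0,0],
  [15,0,0,0.003,0,0,0],
  [15,0,0,0,0,0,0],
  [15,0,0,0,0,0,0],
])

```text
time_s: 26.5
ee_pos: [0.5397, -0.3064, 0.023]
eef_rot: [3.141, -0.001, -0.157]
force: [-0.2, -0.2, -1.2]
grip_width: 0.0214
grip_force: 25.0
```

```bash
python3 go.py .539 -.308 .005
```

```text
t 26.5 pos [ 0.5397 -0.3064  0.023 ] rpy [ 3.1412e+00 -8.0000e-04 -1.5720e-01] w 0.0214 gf 25.0 F [-0.2 -0.2 -1.2]
shift tool (now axes) [-0.0005  0.0017  0.018 ] (goal axes) [-0.0005  0.0017  0.018 ] turn [ 0.0003 -0.0008 -0.0002]
```

>>> servo_tool([
  [15,0,0.001,0.003,0,0,0],
  [15,0,0.0006,0.003,0,0,0],
  [15,0,0,0.003,0,0,0],
  [15,0,0,0.003,0,0,0],
  [15,0,0,0.002,0,0,0],
  [15,0,0,0.002,0,0,0],
  [15,0,0,0.001,0,0,0],
  [15,0,0,0,0,0,0],
])

```text
time_s: 27.5
ee_pos: [0.5394, -0.3081, 0.0058]
eef_rot: [3.141, -0.001, -0.157]
force: [-1.7, -2.3, 2.2]
grip_width: 0.0217
grip_force: 25.0
```

>>> servo_tool([
  [15,0,0,0.001,0,0,0],
  [15,0,0,0,0,0,0],
  [15,0,0,0,0,0,0],
  [15,0,0,0,0,0,0],
  [15,0,0,0,0,0,0],
  [15,0,0,0,0,0,0],
  [15,0,0,0,0,0,0],
  [15,0,0,0,0,0,0],
])

```text
time_s: 28.5
ee_pos: [0.5395, -0.3084, 0.0055]
eef_rot: [3.141, -0.001, -0.157]
force: [-3.8, -1.9, 7.2]
grip_width: 0.0213
grip_force: 25.0
```

>>> servo_tool([
  [55,0,0,0,0,0,0],
  [55,0,0,0,0,0,0],
  [55,0,0,0,0,0,0],
  [55,0,0,0,0,0,0],
  [55,0,0,-0.02,0,0,0],
  [55,0,0,-0.04,0,0,0],
  [55,0,0,-0.035,0,0,0],
  [55,0,0,0,0,0,0],
])

```text
time_s: 29.5
ee_pos: [0.5406, -0.3087, 0.1039]
eef_rot: [3.139, -0.006, -0.157]
force: [0.7, 0.7, 0.1]
grip_width: 0.0515
grip_force: 0.0
```

```bash
python3 go.py .5215 .326 .1
```

```text
t 29.5 pos [ 0.5406 -0.3087  0.1039] rpy [ 3.1391 -0.0058 -0.1572] w 0.0515 gf 0.0 F [0.7 0.7 0.1]
shift tool (now axes) [-0.1183 -0.6238  0.0016] (goal axes) [-0.1181 -0.6239  0.0039] turn [ 0.0025 -0.0058 -0.0002]
```

>>> servo_tool([
  [55,-0.0056,-0.03,0,0,0,0],
  [55,-0.0102,-0.054,0,0,0,0],
  [55,-0.0102,-0.054,0,0,0,0],
  [55,-0.0102,-0.054,0,0,0,0],
  [55,-0.0102,-0.054,0,0,0,0],
  [55,-0.0102,-0.054,0,0,0,0],
  [55,-0.0102,-0.054,0,0,0,0],
  [55,-0.0102,-0.054,0,0,0,0],
])

```text
time_s: 30.5
ee_pos: [0.5266, 0.109, 0.0996]
eef_rot: [3.142, 0.0, -0.157]
force: [0.5, -0.3, 0.3]
grip_width: 0.0515
grip_force: 0.0
```

>>> servo_tool([
  [55,-0.0102,-0.054,0,0,0,0],
  [55,-0.0102,-0.054,0,0,0,0],
  [55,-0.0094,-0.05,0,0,0,0],
  [55,-0.0066,-0.035,0,0,0,0],
  [55,-0.003,-0.016,0,0,0,0],
  [55,-0.001,-0.005,0.015,0,0,0],
  [55,0,0,0.015,0,0,0],
  [55,0,0,0.01,0,0,0],
])

```text
time_s: 31.5
ee_pos: [0.5204, 0.3236, 0.0578]
eef_rot: [3.14, 0.001, -0.158]
force: [0.8, -1.1, 0.2]
grip_width: 0.0518
grip_force: 0.0
```

```bash
python3 go.py .5215 .326 -.006; python3 - <<'E'
from station import ctrl
from h import *
for n in("top","side"):
    c=ctrl.camera(n);np.savez(n+"3.npz",**c)
E
```

```text
t 31.5 pos [0.5204 0.3236 0.0578] rpy [ 3.1404e+00  1.4000e-03 -1.5840e-01] w 0.0518 gf 0.0 F [ 0.8 -1.1  0.2]
shift tool (now axes) [ 0.0008 -0.0026  0.0638] (goal axes) [ 0.0007 -0.0025  0.0638] turn [ 0.0012  0.0014 -0.0014]
```

>>> servo_tool([
  [55,0.001,-0.001,0.015,0,0,0],
  [55,0,0,0.02,0,0,0],
  [55,0,0,0.016,0,0,0],
  [55,0,0,0.008,0,0,0],
  [55,0,0,0.003,0,0,0],
  [8,0,0,0,0,0,0],
  [8,0,0,0,0,0,0],
  [8,0,0,0,0,0,0],
])

```text
time_s: 32.6
ee_pos: [0.522, 0.3258, -0.0022]
eef_rot: [-3.141, -0.001, -0.157]
force: [-1.0, 0.0, 0.1]
grip_width: 0.025
grip_force: 0.0
```

>>> servo_tool([
  [8,0,0,0,0,0,0],
  [8,0,0,0,0,0,0],
  [8,0,0,0,0,0,0],
  [8,0,0,-0.008,0,0,0],
  [8,0,0,-0.022,0,0,0],
  [8,0,0,-0.035,0,0,0],
  [8,0,0,-0.035,0,0,0],
  [8,0,0,0,0,0,0],
])

```text
time_s: 33.6
ee_pos: [0.5231, 0.3267, 0.1008]
eef_rot: [-3.138, -0.004, -0.157]
force: [-0.5, -0.1, -0.8]
grip_width: 0.0154
grip_force: 25.0
```

```bash
python3 go.py .5685 -.113 .1
```

```text
t 33.6 pos [0.5231 0.3267 0.1008] rpy [-3.1381 -0.0043 -0.157 ] w 0.0154 gf 25.0 F [-0.5 -0.1 -0.8]
shift tool (now axes) [ 1.136e-01  4.271e-01 -3.000e-04] (goal axes) [0.1136 0.4272 0.0008] turn [-0.0035 -0.0043 -0.    ]
```

>>> servo_tool([
  [8,0.0067,0.025,0,0,0,0],
  [8,0.0134,0.05,0,0,0,0],
  [8,0.015,0.056,0,0,0,0],
  [8,0.015,0.056,0,0,0,0],
  [8,0.015,0.056,0,0,0,0],
  [8,0.015,0.056,0,0,0,0],
  [8,0.015,0.056,0,0,0,0],
  [8,0.012,0.045,0,0,0,0],
])

```text
time_s: 34.6
ee_pos: [0.5645, -0.0881, 0.0966]
eef_rot: [-3.141, 0.001, -0.158]
force: [0.6, -0.2, -0.4]
grip_width: 0.0155
grip_force: 25.0
```

>>> servo_tool([
  [8,0.0052,0.02,0,0,0,0],
  [8,0.002,0.007,0.01,0,0,0],
  [8,0,0,0.02,0,0,0],
  [8,0,0,0.02,0,0,0],
  [8,0,0,0.015,0,0,0],
  [8,0,0,0.007,0,0,0],
  [8,0,0,0.003,0,0,0],
  [8,0,0,0,0,0,0],
])

```text
time_s: 35.6
ee_pos: [0.5681, -0.1138, 0.0227]
eef_rot: [3.142, -0.0, -0.157]
force: [-0.8, -0.7, 0.0]
grip_width: 0.0151
grip_force: 25.0
```

```bash
python3 go.py .5685 -.113 .004
```

```text
t 35.6 pos [ 0.5681 -0.1138  0.0227] rpy [ 3.1416e+00 -5.0000e-04 -1.5720e-01] w 0.0151 gf 25.0 F [-0.8 -0.7  0. ]
shift tool (now axes) [ 0.0003 -0.0009  0.0187] (goal axes) [ 0.0003 -0.0009  0.0187] turn [ 0.     -0.0005 -0.0002]
```

>>> servo_tool([
  [8,0,-0.0005,0.003,0,0,0],
  [8,0,0,0.003,0,0,0],
  [8,0,0,0.003,0,0,0],
  [8,0,0,0.003,0,0,0],
  [8,0,0,0.002,0,0,0],
  [8,0,0,0.002,0,0,0],
  [8,0,0,0,0,0,0],
  [8,0,0,0,0,0,0],
])

```text
time_s: 36.6
ee_pos: [0.568, -0.1134, 0.0065]
eef_rot: [3.142, -0.0, -0.157]
force: [-0.8, 0.4, -0.3]
grip_width: 0.0153
grip_force: 25.0
```

>>> servo_tool([
  [8,0,0,0.001,0,0,0],
  [8,0,0,0.001,0,0,0],
  [8,0,0,0,0,0,0],
  [8,0,0,0,0,0,0],
  [8,0,0,0,0,0,0],
  [8,0,0,0,0,0,0],
  [8,0,0,0,0,0,0],
  [8,0,0,0,0,0,0],
])

```text
time_s: 37.6
ee_pos: [0.5682, -0.1133, 0.0057]
eef_rot: [-3.142, -0.001, -0.157]
force: [-5.7, 3.1, 12.3]
grip_width: 0.0154
grip_force: 25.0
```

>>> servo_tool([
  [45,0,0,0,0,0,0],
  [45,0,0,0,0,0,0],
  [45,0,0,0,0,0,0],
  [45,0,0,0,0,0,0],
  [45,0,0,-0.02,0,0,0],
  [45,0,0,-0.04,0,0,0],
  [45,0,0,-0.05,0,0,0],
  [45,0,0,-0.05,0,0,0],
])

```text
time_s: 38.6
ee_pos: [0.5677, -0.1133, 0.166]
eef_rot: [-3.142, 0.0, -0.157]
force: [0.5, -0.2, -0.2]
grip_width: 0.0426
grip_force: 0.0
```

>>> servo_tool([
  [45,-0.01,-0.04,0,0,0,0],
  [45,-0.02,-0.05,0,0,0,0],
  [45,-0.02,-0.05,0,0,0,0],
  [45,-0.02,-0.05,0,0,0,0],
  [45,-0.02,-0.05,0,0,0,0],
  [45,-0.01,-0.03,0,0,0,0],
  [45,0,0,0,0,0,0],
  [45,0,0,0,0,0,0],
])

```text
time_s: 39.6
ee_pos: [0.5116, 0.1684, 0.1644]
eef_rot: [3.141, 0.0, -0.157]
force: [-0.2, 1.0, 0.2]
grip_width: 0.042
grip_force: 0.0
```

```bash
python3 - <<'E'
from station import ctrl
from h import *
o=ctrl.get_obs();print(o["time_s"],o["ee_pos"],o["force"])
S={16:(.569,-.113,.059),28:(.5588,-.1784,.061),34:(.549,-.2432,.062),22:(.5391,-.3081,.061)}
a=np.array([.988,-.156]);b=np.array([.156,.988]); im=[]
for n in("top","side"):
    c=ctrl.camera(n);P=pts(c);hsv=cv2.cvtColor(c["pixels"],cv2.COLOR_RGB2HSV)
    for d,s in S.items():
        D=P[...,:2]-np.array(s[:2]); A=D@a;B=D@b
        m=(hsv[...,1]<40)&(hsv[...,2]>90)&(P[...,2]>.045)&(P[...,2]<.1)&(abs(B)<d/2000+.003)&(abs(A)<.09)
        k=m&((abs(A)<.025)|(abs(A)>.05))
        t=np.polyfit(A[k],B[k],1)
        print(n,d,"ends",np.round(np.percentile(A[m],[.5,99.5]),4),"across",B[k].mean().round(4),"slope",t[0].round(3),"top-ax",np.round([np.percentile(P[...,2][k&(A<0)],95)-s[2],np.percentile(P[...,2][k&(A>0)],95)-s[2]],4),"r",d/2000)
    r=(slice(120,220),slice(260,410)) if n=="top" else (slice(105,205),slice(120,270))
    im.append(cv2.resize(c["pixels"][r][:,:,::-1],(450,300),interpolation=cv2.INTER_CUBIC))
cv2.imwrite("pics/end.png",np.vstack(im))
E
```

```text
39.6 [0.51156629 0.1683521  0.16438153] [-0.19628429  0.99845627  0.22148217]
top 16 ends [-0.061  0.057] across 0.0005 slope 0.005 top-ax [0.0097 0.0113] r 0.008
top 28 ends [-0.07    0.0692] across 0.0019 slope 0.009 top-ax [0.0172 0.0169] r 0.014
top 34 ends [-0.0759  0.0716] across 0.0023 slope 0.008 top-ax [0.0194 0.0196] r 0.017
top 22 ends [-0.0659  0.0622] across 0.0015 slope 0.006 top-ax [0.0129 0.0139] r 0.011
side 16 ends [-0.064  0.055] across 0.0059 slope 0.011 top-ax [0.0083 0.0099] r 0.008
side 28 ends [-0.0721  0.0669] across 0.0087 slope 0.004 top-ax [0.0142 0.0154] r 0.014
side 34 ends [-0.0777  0.0713] across 0.0103 slope -0.001 top-ax [0.0169 0.0165] r 0.017
side 22 ends [-0.067   0.0609] across 0.0071 slope -0.007 top-ax [0.0106 0.0101] r 0.011
```

View pics/end.png

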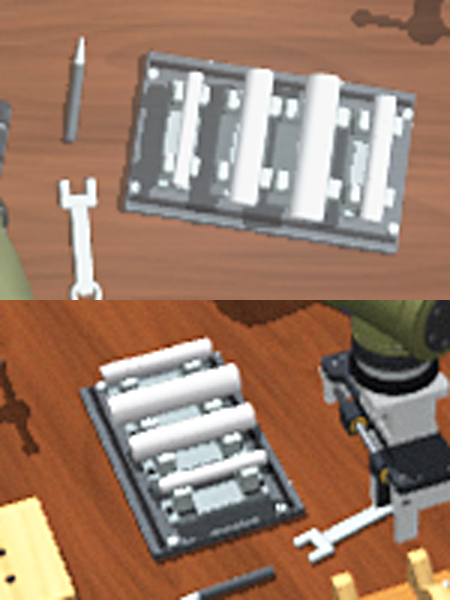

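Both views show the four bars down in their Vs, centred within about 3 mm and at seated height. The punch and wrench are in place, and the gripper is clear.

```bash
python3 -c "
from station import ctrl
print(ctrl.hand_in())"
```

```text
the job is handed in; nothing more can be done
None
```

All four bars were set down gently in their matching V-blocks, centred within about 3 mm in the final camera check; the punch and wrench were untouched, and the job was handed in at about 40 s with no verdict returned.

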